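# Oil the balancing stand, feel out the handwheel's heavy side and hold it down

## Robot

A 7-joint arm with a two-finger parallel gripper is mounted at the origin on a cart in front of the work surface, level with it; the furniture and walls round the work are solid. World frame = base frame: x ahead of the robot, y to its left, z up, the work surface at z = 0. Lengths are in m, angles in rad, forces in N, time in s.
With the tool pointing down it reaches from about 0.425 to 0.925 m from the base axis. Payload 6.8 kg.
Tool frame: the origin (TCP) lies midway between the tips of the shut fingers; the grasp point (between the pads) lies 19 mm behind it; x points along the fingers, z is the direction in which the jaws open and shut, and the axes are right-handed (so a half turn about x gives the same grasp; the last joint's range is limited). The gripper opens to 85 mm and grips with 20 to 120 N. Pads are 22 mm wide; open, the fingers measure 114 mm over their backs; the gripper's body (76 mm by 85 mm) begins 54 mm behind the grasp point. The pads swing forward as they close: fully open they stand 13 mm farther back than shut.
Start: joints at [-1.453, 0.477, 0.022, 1.555, -0.011, 1.109, -0.083], TCP at [0.151, 0.658, 0.209] pointing down, gripper open.
Joint ranges: [-2.96, 2.96], [-0.34, 2.1], [-1.41, 1.46], [0.24, 2.44], [-1.37, 4.51], [0.17, 1.92], [-2.96, 2.96]. Speed limits (rad/s): [2.39, 2.39, 3.14, 3.14, 3.14, 3.14, 3.14].

## Interface

Orientations are given as a unit quaternion [w, x, y, z].
In Python, from station import bot gives the robot as it stands. The module is installed in compiled form; this text tells all that it offers.
- The arm moves only by the shell command python3 -m jog 'ROWS' [FORCE]. ROWS is text: rows parted by semicolons, each of 7 numbers parted by spaces: the shift along the tool's x, y, z in mm, then the turn, a rotation vector about the tool's x, y, z in units of 6 degrees (1.0 is 6 degrees), then the finger opening in mm, from 0 to 85.4. A call has 1 to 5 rows; each row shifts and turns the commanded pose from where the row before left it, along the tool's axes as they then stand; what a row does not reach is not made up. A row lasts 1/10 s, in which the tool goes at most 50 mm and 8.59 degrees, less where a joint would pass 70% of its speed; a pose out of reach is approached as far as the arm can. A call with a gripper value outside its range is refused whole. The fingers move at their own pace and stop on an object; FORCE is the grip in N (left out, the last holds). Time passes only in rows, so rows that do not move let the fingers close. It gives the time, the measured TCP pose, the force and the opening at its end, in the units of the state.
- bot.get_obs(): the state, without advancing time (a new reading comes with each control period).
- bot.read_camera(name): name is "scene" or "side" or "wrist"; returns (picture, depth): 480x640x3 uint8, red, green, blue; 480x640 float32, m along the optical axis (not along the pixel's ray), 0 where there is no reading.
- bot.calibration(name): a dict with "fx", "fy", "cx", "cy" (pixels), "T" (4x4, takes a point from camera to world coordinates). Camera axes: x right, y up, looking along -z (the intrinsics and any distortion apply to the point x, -y, -z); pixel columns grow to the right and rows downward; lengths in m; the calibration is good to about 2 mm. A picture is of the moment at which its call begins: read the wrist's pose just before it. calibration takes no time and is no camera call; for the wrist camera it gives the pose at the moment of the call.
- bot.hand_in(): hands the job in, once; it reports no verdict.
The state is a dict: "t": time; "q": joint angles; "joint_vel": joint speeds; "joint_torque": joint torques, N m; "eef_pos": TCP position; "tool_rot": TCP orientation; "contact_force": force on the tool from outside, world axes, zero at the start; "torque": the same for the moment, N m; "gripper_width": opening from 0.0 (shut) to 1.0 (fully open).
Only numpy, scipy, OpenCV 4.12 (cv2) and the standard library are available. Lean on these libraries where they do the work, as an engineer would, in place of code of your own. Each camera call takes 0.05 s, during which the arm holds its last target.

## Task

Give the bearing of the balancing stand a full stroke of oil: push the sprung cap of its hand oil pump right down and let it come up again. Then turn the handwheel round by its handle to feel which side of it is heavy (the bearing drags, so it stays wherever it is left), and bring the heavy side straight down. Finish still gripping the handle and holding it so, heavy side down, for a balance screw to be fitted at the top, and leave the pen, gauge block and loupe lying round the stand where they are.

Things in the scene. Friction and masses are not known exactly. Their poses are not given: they have to be found in the camera images.
- balance_stand: Fixed grey balancing stand on the worktop, base 145 x 228 mm, 19 mm high. Origin on the worktop below the handwheel's middle; x axis level along the spindle, from the wheel to the bearing behind it (the handle side looks to -x); y level along the wheel's face; z up. The bearing pedestal stands 20 to 95 mm behind the wheel's middle; nothing of the stand is before the wheel except its hub nut (to 24 mm) and the low base (screws to 32 mm high).
- wheel_centre (a point): Middle of the handwheel, on the spindle axis, 140 mm above the worktop. The bearing drags with 0.44 N m against any turning, so the wheel stays wherever it is left. The heavy side pulls round towards straight down with 0.25 to 0.36 N m (differs each time) times the sine of its angle from straight down; so turning the wheel takes 0.08 to 0.80 N m.
- wheel: Metal disc handwheel, 150 mm diameter, 16 mm thick, upright, on the level spindle. Origin at its centre, x along the spindle, z from the centre towards the handle. Turns endlessly both ways. One side is heavier inside; nothing visible shows it: neither the handle (which weighs next to nothing) nor the ring of tapped holes has any relation to it. It starts 50 degrees or more from straight down.
- handle_middle (a point): Where to grip the wheel's revolving handle: a plain bright round bar, 22 mm thick, parallel to the spindle, 55 mm off the spindle axis, that stands out 30 to 115 mm in front of the wheel's middle; this point is on its axis, 75 mm in front. The handle turns freely on its own pin, so a hand gripping it can lead it round the full circle without turning itself.
- pump_cap_top (a point): Middle of the top of the hand oil pump's round black cap (37 mm in diameter, top 132 mm above the worktop at rest). The pump is an upright bottle, 54 mm across, with an amber reservoir, on the stand's base 115 mm from the wheel's middle along the stand's +y and 30 mm behind it (+x).
- pump_cap (a joint): How far the pump cap is pushed down (m): 0 at rest, 0.010 fully down. A spring pushes it back up: 2.4 N to start, 6.4 N fully down; then a hard stop.
- ball_pen_centre (a point): White ball pen lying on the worktop (11 x 145 x 9 mm), its middle. Not to be moved.
- gauge_block_centre (a point): Small flat steel gauge block lying on the worktop (35 x 30 x 9 mm), its middle. Not to be moved.
- loupe_centre (a point): Black loupe standing on the worktop (38 mm across, 43 mm high), its middle. Not to be moved.

How it is judged:
On the way, in this order (a step that is already met when the one before it is completed fails the run):
1. the pump cap is pushed down at least 8 of its 10 mm (value of joint pump_cap above 0.008 m), for 0.1 s.
2. the cap is up again (value of joint pump_cap below 0.002 m), for 0.1 s.
3. only then the wheel is turned, its handle at least 20 mm from where it was (distance of handle_middle from where it was at the start of the episode above 0.02 m), for 0.1 s.
At the end, for the whole second after the job is handed in: The wheel's heavy side is within 15 degrees of straight down, the wheel is at rest and gripped by the fingers (wheel or its handle, contact force over 4 N), the pump cap is up, and pen, gauge block and loupe are within 30 mm of where they were (angle between spindle's own z axis and vertical below 0.26 rad and contact force between the fingers and wheel above 4 N and angular speed of wheel below 0.05 rad/s and value of joint pump_cap below 0.002 m and not (distance of ball_pen_centre from where it was at the start of the episode above 0.03 m) and not (distance of gauge_block_centre from where it was at the start of the episode above 0.03 m) and not (distance of loupe_centre from where it was at the start of the episode above 0.03 m)); the arm keeps its last pose, push and grip.
It fails at once if the pen, gauge block or loupe is moved by more than 30 mm (distance of any of ball_pen_centre, gauge_block_centre, loupe_centre from where it was at the start of the episode above 0.03 m).
It also fails if it takes over 64 s, if anything falls off the work surface, if the arm or the gripper's body presses on something with over 40 N, if the wrist force passes 120 N, or if a joint passes its speed limit or range.

## Working session

There is one attempt and no reset: what is moved stays moved. The work goes in short steps, Python scripts to look and compute and a shell command to move; the robot and the scene stay as the last step left them, time stands still between calls to the robot, and variables do not carry over. Pictures are saved under pics/ and viewed, and the job is handed in when it is done.

```bash
mkdir -p pics; ls
python3 - <<'E'
from station import bot
import cv2,numpy as np
o=bot.get_obs(); print({k:np.round(v,3) for k,v in o.items()})
for n in ["scene","side","wrist"]:
    c=bot.calibration(n); print(n,c['fx'],c['fy'],c['cx'],c['cy'],np.round(c['T'],3).tolist(), [k for k in c])
    p,d=bot.read_camera(n); cv2.imwrite(f'pics/{n}0.png',p[...,::-1]); np.save(f'pics/{n}0.npy',d)
E
```

```text
pics
{'t': np.float64(0.0), 'q': array([-1.453,  0.478,  0.022,  1.556, -0.011,  1.109, -0.083]), 'joint_vel': array([ 0.   ,  0.001,  0.   , -0.001,  0.002, -0.   ,  0.001]), 'joint_torque': array([-0.0000e+00, -5.9647e+01,  1.6080e+00, -2.8119e+01,  1.2000e-02,
        1.0000e-02, -0.0000e+00]), 'eef_pos': array([0.151, 0.657, 0.208]), 'tool_rot': array([ 0.553, -0.441,  0.554,  0.44 ]), 'contact_force': array([-0.434,  0.269, -0.908]), 'torque': array([0.011, 0.007, 0.003]), 'gripper_width': np.float64(1.0)}
scene 497.09216084444955 497.09216084444955 325.11028334011377 238.34762430970767 [[0.874, 0.373, -0.312, 0.252], [-0.486, 0.662, -0.57, -0.198], [-0.006, 0.649, 0.76, 0.807], [0.0, 0.0, 0.0, 1.0]] ['fx', 'fy', 'cx', 'cy', 'T']
side 529.9275695624038 529.9275695624038 311.9963372689753 239.4761390919512 [[0.75, 0.394, -0.532, 0.083], [-0.661, 0.46, -0.592, -0.238], [0.011, 0.796, 0.605, 0.659], [0.0, 0.0, 0.0, 1.0]] ['fx', 'fy', 'cx', 'cy', 'T']
wrist 359.812703271923 359.812703271923 319.82287787542066 239.30911528406244 [[0.222, -0.924, -0.311, 0.071], [0.975, 0.21, 0.073, 0.677], [-0.002, -0.32, 0.947, 0.374], [0.0, 0.0, 0.0, 1.0]] ['fx', 'fy', 'cx', 'cy', 'T']
```

View pics/scene0.png

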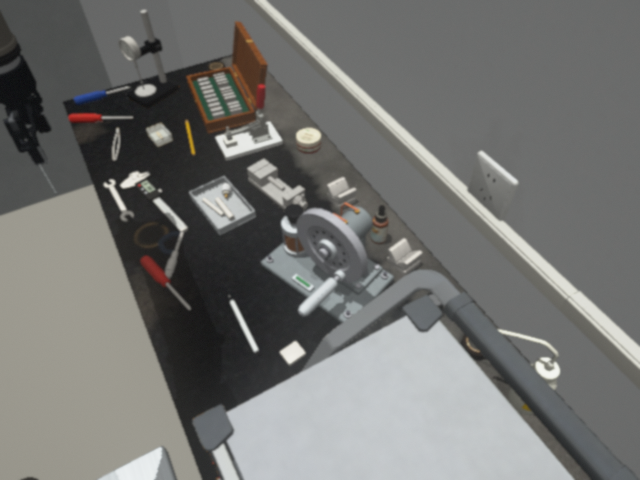

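View pics/side0.png

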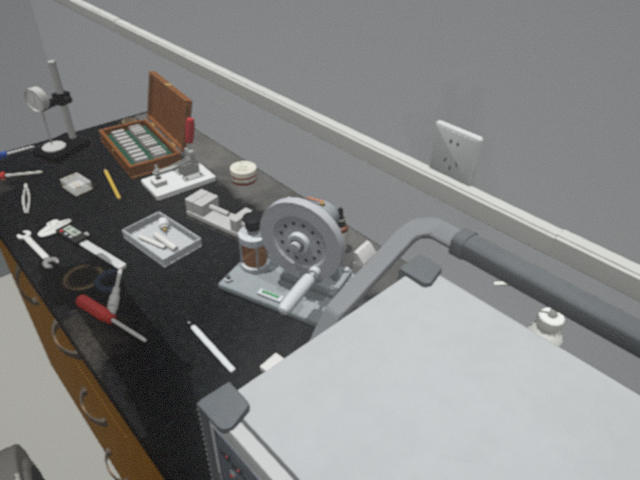

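View pics/wrist0.png

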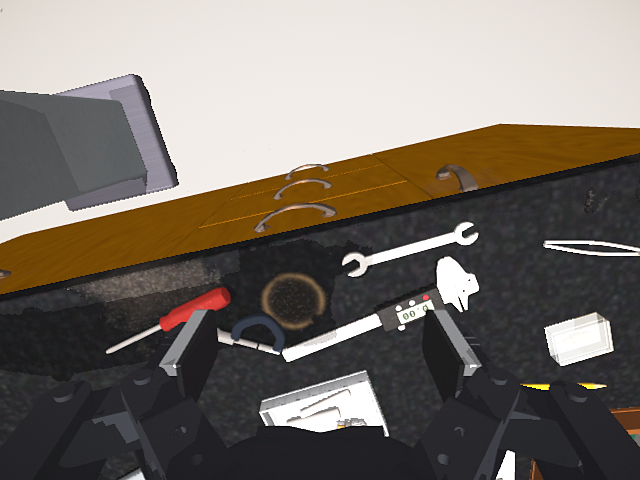

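Both fixed views show the wheel with its handle pointing down-left, at about scene (320,292) and side (300,288). The pump cap is at scene (289,212), the pen at (243,323) and the block at (292,352). I'll measure all of these with depth.

```bash
cat > h.py <<'E'
import numpy as np,cv2
from station import bot
def proj(P,c):
    T=np.linalg.inv(c['T']); p=(T[:3,:3]@np.atleast_2d(P).T).T+T[:3,3]
    return np.c_[c['fx']*p[:,0]/-p[:,2]+c['cx'], c['cy']+c['fy']*p[:,1]/p[:,2]]
def unproj(d,c):
    v,u=np.mgrid[0:480,0:640]
    P=np.stack([(u-c['cx'])/c['fx']*d,-(v-c['cy'])/c['fy']*d,-d],-1)
    return P@c['T'][:3,:3].T+c['T'][:3,3]
def R(q):
    from scipy.spatial.transform import Rotation as Ro
    return Ro.from_quat(np.r_[q[1:],q[0]]).as_matrix()
E
python3 - <<'E'
from h import *
c={n:bot.calibration(n) for n in['scene','side']}
W={}
for n in c:
    d=np.load(f'pics/{n}0.npy'); W[n]=unproj(d,c[n])
S=W['scene'];D=W['side']
for n,l in dict(scene=dict(cap=(289,212),handle_end=(305,309),handle_mid=(320,292),hub=(333,244),pen1=(230,298),pen2=(256,350),block=(292,352),amber=(292,235),base=(280,270),dropper=(380,212),dish=(222,205),rim=(440,300)),
 side=dict(cap=(255,217),handle_end=(285,308),handle_mid=(300,288),hub=(298,242),pen1=(189,323),pen2=(233,370),block=(272,360),grey=(430,340),tube=(440,225))).items():
    for k,(u,v) in l.items(): print(n,k,np.round(W[n][v,u],3))
for n in c:
    p=cv2.imread(f'pics/{n}0.png'); (u0,u1,v0,v1)=(190,450,170,380)if n=='scene' else(160,420,170,380)
    cv2.imwrite(f'pics/{n}0z.png',cv2.resize(p[v0:v1,u0:u1],None,fx=3,fy=2.85,interpolation=cv2.INTER_CUBIC))
E
```

```text
scene cap [0.502 0.399 0.13 ]
scene handle_end [0.436 0.21  0.104]
scene handle_mid [0.473 0.226 0.106]
scene hub [0.524 0.271 0.157]
scene pen1 [0.347 0.36  0.006]
scene pen2 [0.346 0.233 0.008]
scene block [0.399 0.197 0.011]
scene amber [0.495 0.378 0.089]
scene base [0.457 0.363 0.02 ]
scene dropper [0.675 0.347 0.088]
scene dish [0.424 0.592 0.016]
scene rim [0.554 0.045 0.262]
side cap [0.515 0.393 0.13 ]
side handle_end [0.432 0.209 0.1  ]
side handle_mid [0.474 0.224 0.104]
side hub [0.51  0.271 0.149]
side pen1 [0.348 0.366 0.001]
side pen2 [0.345 0.231 0.007]
side block [0.401 0.205 0.01 ]
side grey [ 0.469 -0.017  0.193]
side tube [0.567 0.06  0.27 ]
```

View pics/scene0z.png

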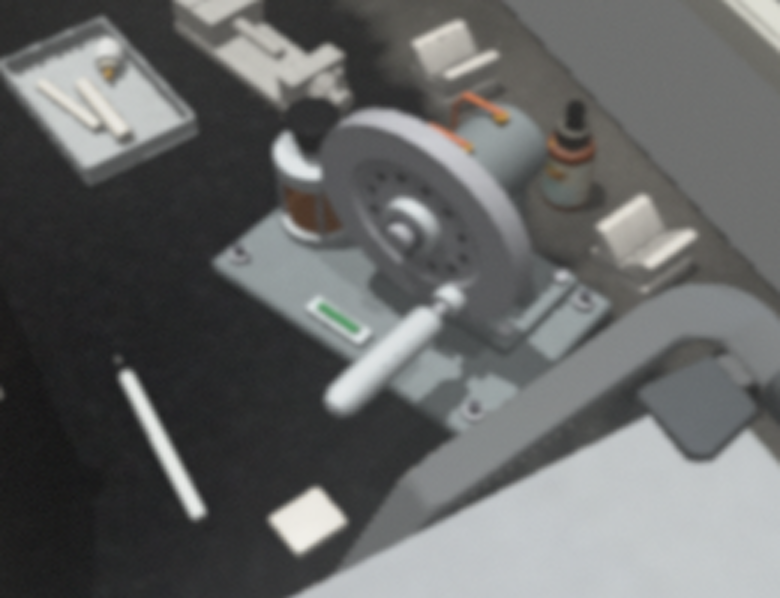

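View pics/side0z.png

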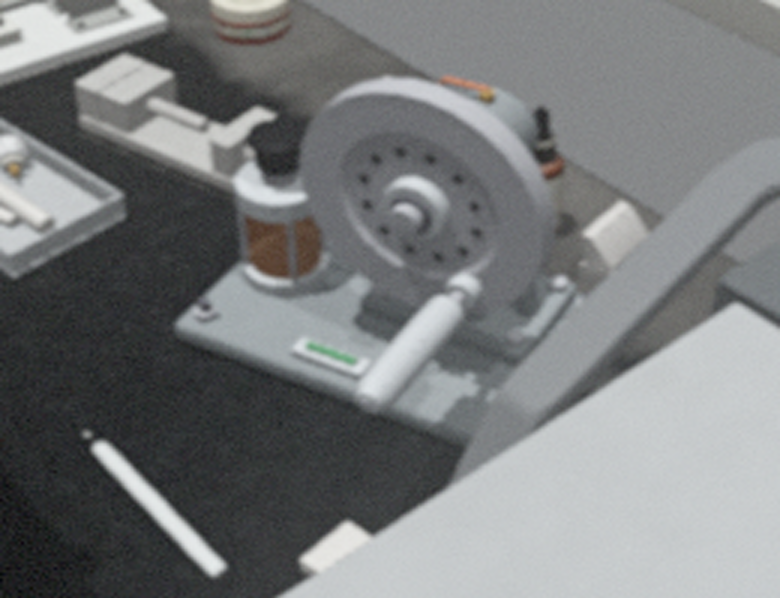

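Run:
```python
from h import *
for n,poly in dict(scene=[(303,212),(317,210),(340,222),(360,250),(365,270),(345,272),(325,262),(308,240)],side=[(264,205),(285,202),(315,215),(335,245),(338,268),(310,268),(285,262),(268,240)]).items():
    c=bot.calibration(n); d=np.load(f'pics/{n}0.npy'); P=unproj(d,c)
    m=np.zeros((480,640),np.uint8); cv2.fillPoly(m,[np.array(poly)],1)
    Q=P[(m>0)&(d>0)]; rng=np.random.default_rng(0); best=(0,)
    for i in range(500):
        a,b,e=Q[rng.choice(len(Q),3,0)]; nn=np.cross(b-a,e-a)
        if np.linalg.norm(nn)<1e-5: continue
        nn/=np.linalg.norm(nn)
        if abs(nn[2])>.15: continue
        k=abs((Q-a)@nn)<.002
        if k.sum()>best[0]: best=(k.sum(),k)
    q=Q[best[1]]; mu=q.mean(0); nn=np.linalg.svd(q-mu)[2][2]; nn*=np.sign(nn[0])
    print(n,'face n',nn.round(4),'at',mu.round(4),len(q),len(Q),'yaw',np.degrees(np.arctan2(nn[1],nn[0])).round(2))
    # rim: all points around within 3mm of plane
    A=P.reshape(-1,3); k=(abs((A-mu)@nn)<.004)&(np.linalg.norm(A-mu,axis=1)<.13)&(A[:,2]>.05)
    A=A[k]; h=np.cross([0,0,1],nn);h/=np.linalg.norm(h); print(' lateral range',np.percentile((A-mu)@h,[1,99]).round(4),'z',np.percentile(A[:,2],[1,99]).round(4))
    # cap: points z .124-.138 near
    A=P.reshape(-1,3); k=(abs(A[:,2]-.132)<.005)&(np.linalg.norm(A[:,:2]-[.51,.396],axis=1)<.035)
    A=A[k]; print(' cap',A.mean(0).round(4),A.min(0).round(4),A.max(0).round(4),k.sum())
    # base plate top
    A=P.reshape(-1,3); k=(abs(A[:,2]-.019)<.004)&(np.linalg.norm(A[:,:2]-[.52,.29],axis=1)<.17)
    img=np.zeros((480,640),np.uint8); A=A[k]
    print(' base',cv2.minAreaRect(A[:,:2].astype(np.float32)*1000))
    # handle
    poly=dict(scene=[(338,272),(333,270),(300,303),(302,313),(310,314),(340,280)],side=[(316,268),(309,266),(280,304),(284,312),(292,310),(318,276)])[n]
    m=np.zeros((480,640),np.uint8); cv2.fillPoly(m,[np.array(poly)],1); A=P[(m>0)&(d>0)]
    A=A[abs(A[:,2]-.104)<.02]; v=np.linalg.svd(A-A.mean(0))[2][0]; print(' handle',A.mean(0).round(4),(v*np.sign(v[0])).round(3), np.percentile(A@nn-mu@nn,[1,50,99]).round(4), len(A))
```

```text
scene face n [0.9406 0.3383 0.0281] at [0.5228 0.2684 0.1637] 1586 2288 yaw 19.78
 lateral range [-0.0617  0.0797] z [0.0742 0.2148]
 cap [0.511  0.3968 0.1313] [0.4944 0.3792 0.1276] [0.5303 0.4182 0.1359] 220
 base ((571.381591796875, 329.2451171875), (214.04376220703125, 237.01206970214844), 20.522186279296875)
 handle [0.4726 0.2253 0.1022] [ 0.914  0.405 -0.028] [-0.1077 -0.066  -0.004 ] 591
side face n [0.9395 0.3419 0.023 ] at [0.5187 0.2761 0.153 ] 2337 3482 yaw 20.0
 lateral range [-0.0696  0.0722] z [0.0731 0.2126]
 cap [0.5088 0.396  0.1305] [0.4928 0.3793 0.127 ] [0.5283 0.4161 0.1336] 203
 base ((563.47802734375, 340.8954772949219), (219.7255859375, 204.96055603027344), 17.127832412719727)
 handle [0.4738 0.2254 0.1008] [ 0.919  0.393 -0.033] [-0.1091 -0.0625 -0.0018] 677
```

Run:
```python
from h import *
o=bot.get_obs(); print(R(o['tool_rot']).round(3), np.degrees(np.arctan2(.938,-.346)))
for n,l in dict(scene=[(420,310),(213,425),(430,330),(225,430),(300,380),(350,340),(400,290),(435,275),(330,345),(240,410),(320,350),(340,420)],side=[(420,268),(228,400),(330,330),(360,270),(320,320),(400,300)]).items():
    P=unproj(np.load(f'pics/{n}0.npy'),bot.calibration(n))
    for u,v in l: print(n,u,v,P[v,u].round(3))
    A=P.reshape(-1,3); k=(A[:,2]>.1)&(A[:,1]<.25)&(A[:,0]>.2); h=np.histogram2d(A[k,0],A[k,1],bins=[np.arange(.2,.75,.05),np.arange(-.2,.3,.05)])[0]; print(h.astype(int))
```

```text
[[-0.    -0.975  0.224]
 [-0.001  0.224  0.975]
 [-1.    -0.    -0.001]] 110.24750150843761
scene 420 310 [0.552 0.072 0.202]
scene 213 425 [0.236 0.061 0.203]
scene 430 330 [0.549 0.042 0.194]
scene 225 430 [0.247 0.048 0.204]
scene 300 380 [0.357 0.065 0.193]
scene 350 340 [0.443 0.083 0.194]
scene 400 290 [0.525 0.09  0.248]
scene 435 275 [0.569 0.076 0.27 ]
scene 330 345 [0.417 0.093 0.187]
scene 240 410 [0.273 0.067 0.192]
scene 320 350 [0.406 0.101 0.17 ]
scene 340 420 [ 0.376 -0.005  0.192]
[[   0    0    0  111 1084  727    0    0    0]
 [1203    0    0 1073 1755  753    0    0    0]
 [   0    0  273 1815 1605  687    0    0    0]
 [   0    0 1296 1721 1501  695   94    0    0]
 [   0  464 1826 1579 1388 1229  213    0  128]
 [   8 1513 1689 1475 1297 1284  159    0  285]
 [ 692 1800 1568 1371 1247 1543   94    0  979]
 [2616 2426 2069 1770 1508 1050    1    0   86]
 [   0    0    0    0    0    0    0    0    0]
 [   0    0  427  195   10    0    0    0    0]]
side 420 268 [0.551 0.067 0.203]
side 228 400 [0.241 0.062 0.203]
side 330 330 [0.39  0.07  0.194]
side 360 270 [0.472 0.104 0.22 ]
side 320 320 [0.406 0.105 0.173]
side 400 300 [0.494 0.051 0.192]
[[   0    0    0 1291 2493 1742    0    0    0]
 [   0    0 1195 2456 2078  812    0    0    0]
 [   0  876 2478 2110 1799  757    0    0    0]
 [ 590 2440 2135 1830 1555  697   50    0    0]
 [2351 2187 1837 1586 1366 1332  289    0  135]
 [2214 1878 1618 1396 1201 1339  172    0  262]
 [1911 1640 1406 1220 1202 1613  101    0 1393]
 [2263 2361 2004 1722 1364  956    0    0   65]
 [   0    0    0    2   19    0    0    0    0]
 [   0    0  467   29    3    0    0    0    0]]
```

```bash
python3 -m jog '0 -34 -14.4 0 0 0 85; 0 -34 -14.4 0 0 0 85; 0 -34 -14.4 0 0 0 85; 0 -34 -14.4 0 0 0 85; 0 -34 -14.4 0 0 0 85' 60; python3 -m jog '0 -34 -14.4 0 0 0 60; 0 -34 -14.4 0 0 0 40; 0 -34 -14.4 0 0 0 20; 0 -34 -14.4 0 0 0 0; 0 -34 -14.4 0 0 0 0'
```

```text
t: 0.65
eef_pos: [0.3017, 0.5485, 0.2084]
tool_rot: [0.553, -0.441, 0.553, 0.44]
contact_force: [1.2, -0.1, 0.8]
gripper_width: 0.999
t: 1.15
eef_pos: [0.4512, 0.4402, 0.2084]
tool_rot: [0.553, -0.441, 0.553, 0.441]
contact_force: [-0.4, 0.6, -0.4]
gripper_width: 0.141
```

```bash
python3 -m jog '0 -20 -10 0 0 0 0; 0 0 0 -1.375 0 0 0; 0 0 0 -1.375 0 0 0; 0 0 0 -1.375 0 0 0; 0 0 0 -1.375 0 0 0';python3 - <<'E'
from h import *
o=bot.get_obs(); print(R(o['tool_rot']).round(3),o['eef_pos'],o['q'].round(2))
c=bot.calibration('wrist');np.save('pics/w1T.npy',c['T'])
p,d=bot.read_camera('wrist'); cv2.imwrite('pics/w1.png',p[...,::-1]); np.save('pics/w1.npy',d)
p,d=bot.read_camera('scene'); cv2.imwrite('pics/s1.png',p[...,::-1])
E
```

```text
t: 1.65
eef_pos: [0.4673, 0.4269, 0.2082]
tool_rot: [0.403, -0.581, 0.404, 0.581]
contact_force: [-1.1, 0.1, -0.5]
gripper_width: -0.001
[[-0.001 -0.937 -0.348]
 [-0.001 -0.348  0.937]
 [-1.     0.001 -0.   ]] [0.46734521 0.4269363  0.20823112] [-0.85  0.41  0.01  1.66 -0.    1.07  1.09]
```

View pics/w1.png

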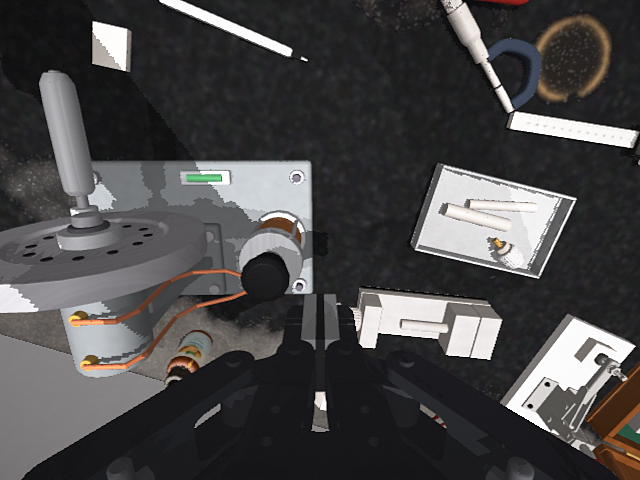

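View pics/s1.png

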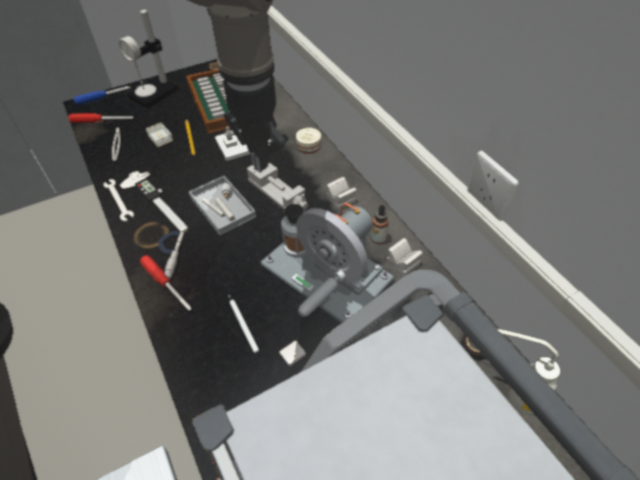

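Wrist view: cap top at (265,276), wheel on the left, handle from (65,75) to (80,195), pen at (240,30) and block at (112,45). The loupe isn't visible yet. Next I'll compute the cap and handle positions from this depth image.

Run:
```python
from h import *
c=bot.calibration('wrist'); P=unproj(np.load('pics/w1.npy'),c)
p=cv2.imread('pics/w1.png')
A=P[245:310,230:300].reshape(-1,3); k=(A[:,2]>.125)&(A[:,2]<.14); A=A[k]
print('cap',A.mean(0),(cv2.minEnclosingCircle((A[:,:2]*1000).astype(np.float32))),k.sum())
for u,v in[(265,276),(60,100),(70,150),(75,180),(88,235),(240,30),(112,45)]: print(u,v,P[v,u].round(4))
m=np.zeros((480,640),np.uint8); cv2.fillPoly(m,[np.array([(42,75),(66,73),(88,188),(68,192)])],1); A=P[m>0]; A=A[(A[:,2]>.06)&(A[:,2]<.14)]
# top ridge: fit line
v=np.linalg.svd(A-A.mean(0))[2][0]; print('handle',A.mean(0),v,len(A))
xh=np.array([.9385,.3453]); cc=np.array([.5265,.280]); yh=np.array([-.3453,.9385])
r=(A[:,:2]-cc); print('along',np.percentile(r@xh,[1,99]),'lat',np.percentile(r@yh,[2,50,98]),'z',np.percentile(A[:,2],[2,50,98]))
```

```text
cap [0.50998254 0.40005455 0.13157391] ((511.90753173828125, 400.1904296875), 18.589811325073242) 1785
265 276 [0.5082 0.3999 0.1312]
60 100 [0.442  0.2253 0.1052]
70 150 [0.4742 0.2363 0.1049]
75 180 [0.4949 0.2432 0.1056]
88 235 [0.5087 0.2846 0.1546]
240 30 [0.3452 0.3069 0.0099]
112 45 [0.3967 0.2017 0.0102]
handle [0.46246736 0.23100031 0.10370972] [0.9389795  0.34349642 0.01810291] 2746
along [-0.11472923 -0.03519603] lat [-0.0307793  -0.02335194 -0.01851003] z [0.09835204 0.10432689 0.1070665 ]
```

```bash
python3 -m jog '0 -16 -20 0 0 0 0; 0 -15.6 -20.4 0 0 0 0; 20 0 0 0 0 0 0; 26 0 0 0 0 0 0; 14 0 0 0 0 0 0'; python3 -m jog '6 0 0 0 0 0 0; 5 0 0 0 0 0 0; 5 0 0 0 0 0 0; 5 0 0 0 0 0 0; 5 0 0 0 0 0 0'
```

```text
t: 2.25
eef_pos: [0.5102, 0.3992, 0.1464]
tool_rot: [0.405, -0.578, 0.407, 0.579]
contact_force: [-0.7, 0.4, -0.0]
gripper_width: 0.002
t: 2.75
eef_pos: [0.5113, 0.4004, 0.1229]
tool_rot: [-0.406, 0.579, -0.405, -0.579]
contact_force: [0.4, -0.5, -0.5]
gripper_width: 0.003
```

```bash
python3 -m jog '0 0 0 0 0 0 0; 0 0 0 0 0 0 0';python3 - <<'E'
from h import *
o=bot.get_obs(); print(o['contact_force'],o['eef_pos'])
p,d=bot.read_camera('side'); cv2.imwrite('pics/p1.png',cv2.resize(p[100:330,150:420,::-1],None,fx=2.5,fy=2.5))
p,d=bot.read_camera('wrist'); cv2.imwrite('pics/p2.png',p[...,::-1])
E
```

```text
t: 2.95
eef_pos: [0.5111, 0.4001, 0.1227]
tool_rot: [-0.405, 0.579, -0.405, -0.579]
contact_force: [-0.2, 0.3, 0.3]
gripper_width: 0.002
[-0.18856276  0.30113558  0.29371639] [0.511121   0.40012193 0.12271335]
```

View pics/p1.png

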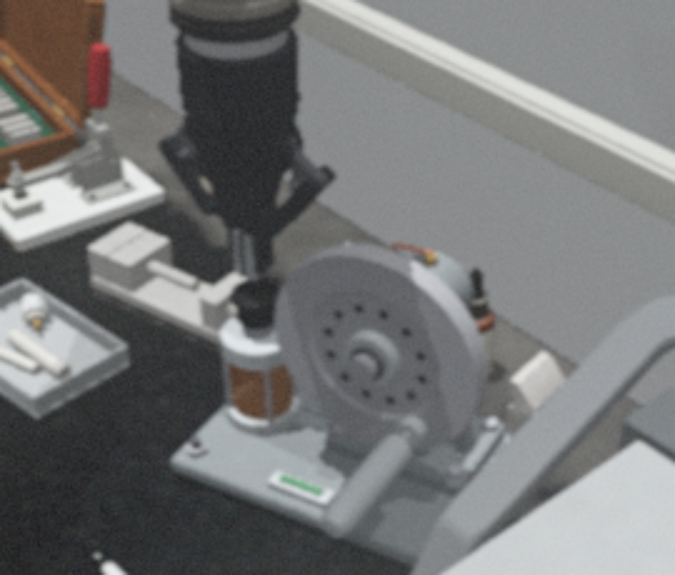

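View pics/p2.png

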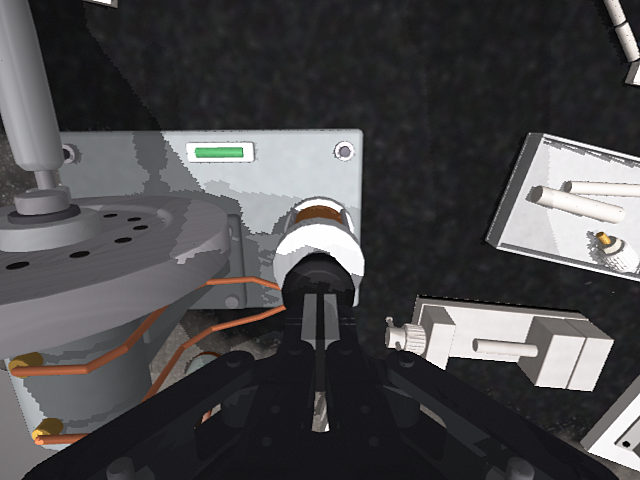

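```bash
for i in 1 2 3; do python3 -m jog '2 0 0 0 0 0 0; 0 0 0 0 0 0 0' | grep -E "eef|force"; done
```

```text
eef_pos: [0.511, 0.4, 0.1205]
contact_force: [-0.7, 0.2, -1.0]
eef_pos: [0.5109, 0.4, 0.1183]
contact_force: [-0.8, -0.7, 0.2]
eef_pos: [0.5109, 0.3999, 0.1163]
contact_force: [-0.2, 0.2, -0.0]
```

Run:
```python
from h import *
o=bot.get_obs(); print(o['contact_force'],o['eef_pos'],o['torque'],o['joint_torque'].round(2))
for n in ['side','wrist']:
    c=bot.calibration(n)
    p,d=bot.read_camera(n); p=p[...,::-1].copy(); W=unproj(d,c)
    np.save(f'pics/q_{n}.npy',d)
    q=proj([o['eef_pos'],[.511,.4,.132],[.511,.4,.122]],c); print(n,q.round(1))
    cv2.imwrite(f'pics/q_{n}_raw.png',p)
    for x,col in zip(q,[(0,0,255),(0,255,0),(255,0,0)]): cv2.circle(p,tuple(int(round(t)) for t in x),1,col,-1)
    u,v=q[0].astype(int); p=p[v-60:v+60,u-80:u+80]
    cv2.imwrite(f'pics/q_{n}.png',cv2.resize(p,None,fx=5,fy=5,interpolation=cv2.INTER_CUBIC))
```

```text
[-0.1954417   0.21960675 -0.02422512] [0.5108798  0.39994865 0.11627301] [-7.36722641e-05 -1.07274108e-02  4.66137010e-03] [ 1.000e-02 -5.946e+01  1.720e+00 -2.497e+01  1.000e-02 -5.000e-02
 -0.000e+00]
side [[251.2 222.4]
 [250.7 215. ]
 [251.1 219.7]]
wrist [[317.8 286.6]
 [317.6 301.7]
 [317.7 291.9]]
```

View pics/q_side.png

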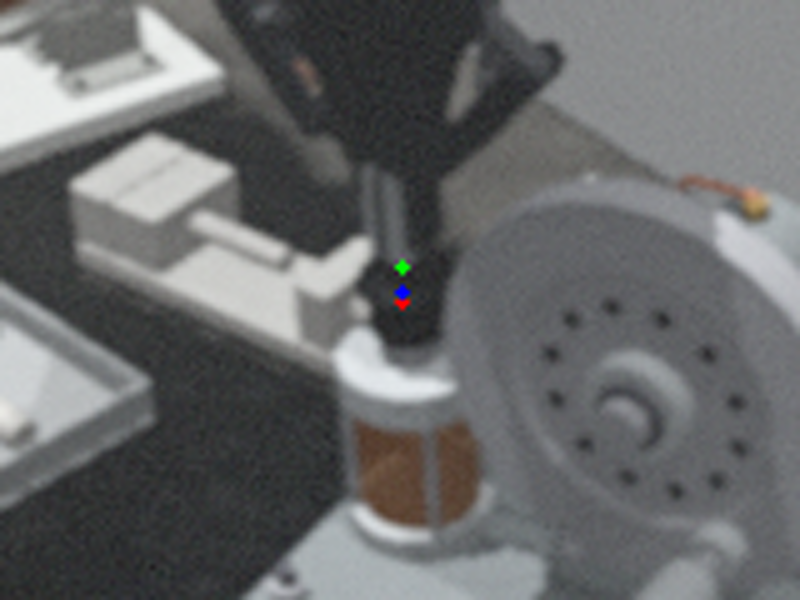

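View pics/q_wrist.png

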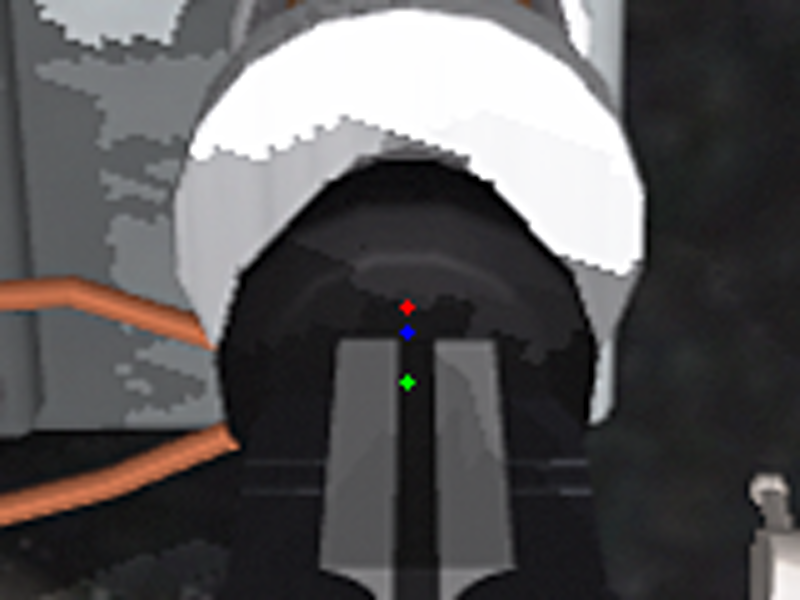

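Run:
```python
from h import *
c=bot.calibration('wrist'); W=unproj(np.load('pics/q_wrist.npy'),c)
for v in range(256,300,3): print(v,W[v,318].round(4),W[v,308].round(4),W[v,328].round(4),W[v,345].round(4))
```

```text
256 [0.5009 0.3964 0.1009] [0.5045 0.3917 0.0965] [0.5    0.4019 0.0982] [0.4971 0.4108 0.0972]
259 [0.4985 0.3955 0.1117] [0.5047 0.392  0.1002] [0.501  0.4022 0.1   ] [0.4988 0.4115 0.0972]
262 [0.4985 0.3956 0.1157] [0.5015 0.3912 0.1126] [0.4985 0.401  0.111 ] [0.5005 0.4122 0.0971]
265 [0.4953 0.3945 0.1277] [0.4968 0.3901 0.1279] [0.4937 0.3988 0.1277] [0.5022 0.4129 0.0969]
268 [0.496  0.3947 0.1295] [0.4971 0.3903 0.1306] [0.4947 0.3992 0.1288] [0.5042 0.4137 0.0961]
271 [0.4967 0.395  0.1312] [0.4987 0.3908 0.13  ] [0.4953 0.3994 0.1307] [0.5055 0.4141 0.0973]
274 [0.4982 0.3956 0.131 ] [0.4997 0.3912 0.1311] [0.4968 0.3999 0.1305] [0.4957 0.4082 0.1265]
277 [0.4988 0.3958 0.1329] [0.5004 0.3915 0.1327] [0.498  0.4004 0.1309] [0.4957 0.4079 0.1301]
280 [0.5001 0.3962 0.1332] [0.5021 0.3921 0.1321] [0.4991 0.4008 0.1317] [0.4968 0.4084 0.1307]
283 [0.5015 0.3968 0.133 ] [0.5032 0.3925 0.1329] [0.5004 0.4013 0.132 ] [0.4981 0.4088 0.1311]
286 [0.5032 0.3974 0.1325] [0.505  0.3931 0.1321] [0.5017 0.4018 0.1322] [0.4994 0.4093 0.1313]
289 [0.5049 0.398  0.1319] [0.5063 0.3936 0.1324] [0.5028 0.4022 0.1329] [0.5008 0.4098 0.1315]
292 [0.5065 0.3986 0.1315] [0.5075 0.3941 0.1328] [0.5043 0.4027 0.133 ] [0.5018 0.4102 0.1324]
295 [0.5014 0.3968 0.1451] [0.5033 0.3929 0.1441] [0.4999 0.4008 0.145 ] [0.5032 0.4107 0.1324]
298 [0.5013 0.3968 0.1478] [0.503  0.393  0.1473] [0.4998 0.4007 0.1481] [0.505  0.4115 0.1317]
```

```bash
for i in 1 2 3; do python3 -m jog '2 0 0 0 0 0 0; 2 0 0 0 0 0 0' | grep -E "eef|force|wid"; done
```

```text
eef_pos: [0.5111, 0.4001, 0.1126]
contact_force: [-0.1, -0.3, 0.1]
gripper_width: 0.002
eef_pos: [0.511, 0.4001, 0.1085]
contact_force: [-1.1, -0.9, 2.4]
gripper_width: -0.001
eef_pos: [0.511, 0.4001, 0.1047]
contact_force: [-1.4, -1.1, 3.7]
gripper_width: 0.0
```

```bash
for i in 1 2 3; do python3 -m jog '2 0 0 0 0 0 0; 0 0 0 0 0 0 0' | grep -E "eef|force|wid"; done
```

```text
eef_pos: [0.511, 0.4001, 0.1026]
contact_force: [-1.4, -1.6, 4.7]
gripper_width: 0.0
eef_pos: [0.5111, 0.4001, 0.1008]
contact_force: [-2.3, -0.8, 5.5]
gripper_width: 0.002
eef_pos: [0.5111, 0.4001, 0.0993]
contact_force: [-2.3, -1.8, 8.1]
gripper_width: -0.002
```

```bash
python3 -m jog '1.5 0 0 0 0 0 0; 0 0 0 0 0 0 0;0 0 0 0 0 0 0' | grep -E "eef|force|wid|t:"
python3 - <<'E'
from h import *
c=bot.calibration('wrist')
p,d=bot.read_camera('wrist'); cv2.imwrite('pics/press.png',p[...,::-1]); W=unproj(d,c)
for v in range(264,300,5): print(v,W[v,318].round(4))
E
```

```text
t: 5.25
eef_pos: [0.5111, 0.4002, 0.0991]
tool_rot: [0.406, -0.579, 0.405, 0.579]
contact_force: [-6.0, -4.8, 16.0]
gripper_width: 0.001
264 [0.4987 0.3958 0.1007]
269 [0.4949 0.3944 0.1162]
274 [0.4956 0.3947 0.12  ]
279 [0.4977 0.3955 0.1204]
284 [0.4992 0.396  0.1221]
289 [0.5016 0.3969 0.1219]
294 [0.5019 0.397  0.126 ]
299 [0.5019 0.3971 0.1304]
```

The cap reached its hard stop: its top is at 0.122 and the force jumped to 16 N. The real fingertips sit about 22 mm behind the reported TCP, so I'll allow for that in the grasp. Next I release the cap and move over to the handle.

```bash
python3 -m jog '-8 0 0 0 0 0 0; -15 0 0 0 0 0 0; -40 0 0 0 0 0 0; -50 0 0 0 0 0 0; -46 0 0 0 0 0 0'; python3 -m jog '0 25 -34 0 0 0 30; 0 26 -38 0 0 0 60; 0 26 -38 0 0 0 85; 0 26.7 -37 0 0 0 85;0 0 0 0 0 0 85'
python3 - <<'E'
from h import *
c=bot.calibration('wrist')
p,d=bot.read_camera('wrist'); cv2.imwrite('pics/h1.png',p[...,::-1]); np.save('pics/h1.npy',d)
print(bot.get_obs()['eef_pos'], proj([[.465,.226,.095],[.511,.4,.132]],c))
p,d=bot.read_camera('side'); cv2.imwrite('pics/h1s.png',p[...,::-1])
E
```

```text
t: 5.8
eef_pos: [0.5109, 0.4, 0.2583]
tool_rot: [-0.405, 0.579, -0.405, -0.579]
contact_force: [0.7, 0.6, -0.2]
gripper_width: 0.003
t: 6.3
eef_pos: [0.4634, 0.2196, 0.2565]
tool_rot: [-0.407, 0.578, -0.408, -0.578]
contact_force: [0.6, 0.4, -0.8]
gripper_width: 0.842
[0.46395249 0.22320448 0.25674186] [[325.06295721 214.03619625]
 [484.53214088 330.5514574 ]]
```

View pics/h1.png

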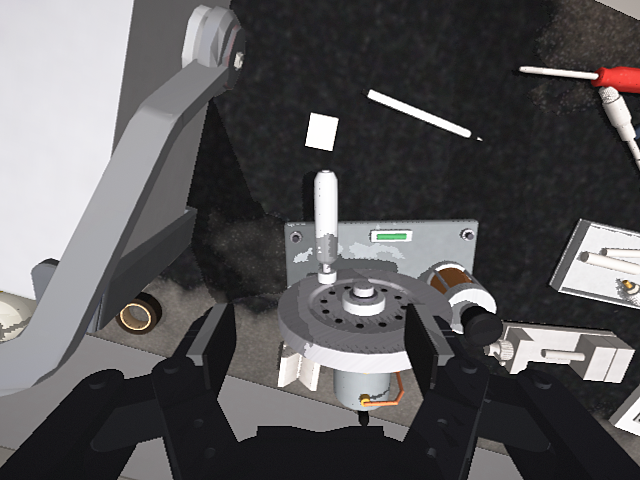

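View pics/h1s.png

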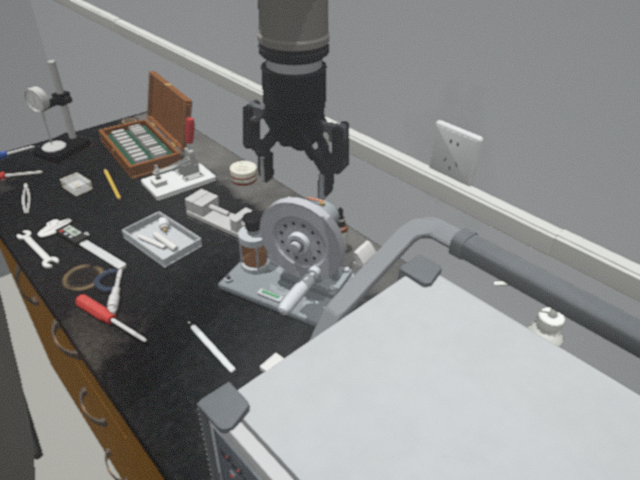

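Top view: handle from (324,172) to (327,265), pump cap at (482,325), and block at (322,131). The loupe is at (138,313), well to the right of the stand. Measuring the handle now.

Run:
```python
from h import *
c=bot.calibration('wrist'); W=unproj(np.load('pics/h1.npy'),c)
print('loupe',W[300,138],W[328,150],'cap',W[325,482],'block',W[131,322])
xh=np.array([np.cos(np.radians(20.2)),np.sin(np.radians(20.2))]); yh=np.array([-xh[1],xh[0]]); cc=np.array([.5245,.281])
A=W[168:280,308:345].reshape(-1,3); A=A[(A[:,2]>.085)&(A[:,2]<.125)]
r=A[:,:2]-cc; s=r@xh; l=r@yh
for a in np.arange(-.12,-.02,.01):
    k=(s>a)&(s<a+.01)
    if k.sum()>10: print(a.round(2),k.sum(),'lat',np.percentile(l[k],[3,97]).round(4),l[k][A[k,2]>np.percentile(A[k,2],80)].mean().round(4),'ztop',np.percentile(A[k,2],95).round(4))
print('front end',s.min(), 'axis dir', np.degrees(np.arctan2(*(np.linalg.svd(A-A.mean(0))[2][0][[1,0]]))))
F=W[275:340,285:445].reshape(-1,3); k=(F[:,2]>.07)&(F[:,2]<.22); F=F[k]; print('wheel z max',F[:,2].max(),'lat range',np.percentile((F[:,:2]-cc)@yh,[1,99]))
A=W[295:360,440:510].reshape(-1,3);A=A[(A[:,2]>.126)&(A[:,2]<.138)]; print(cv2.minEnclosingCircle((A[:,:2]*1000).astype(np.float32)),A[:,2].mean())
# fingertips
for u,v in[(215,310),(428,308),(200,345)]: print(u,v,W[v,u].round(3))
o=bot.get_obs();print(o['eef_pos'])
```

```text
loupe [0.66940821 0.05833308 0.01886322] [0.70496684 0.08041391 0.01816579] cap [0.50624513 0.40133573 0.13351171] block [0.39949914 0.20568685 0.00883954]
-0.12 54 lat [-0.0316 -0.0197] -0.0262 ztop 0.1031
-0.11 251 lat [-0.0344 -0.0164] -0.0255 ztop 0.1063
-0.1 256 lat [-0.0353 -0.0154] -0.0252 ztop 0.1067
-0.09 255 lat [-0.0354 -0.0142] -0.0254 ztop 0.1068
-0.08 259 lat [-0.0355 -0.0141] -0.0252 ztop 0.107
-0.07 250 lat [-0.0356 -0.014 ] -0.0249 ztop 0.1067
-0.06 235 lat [-0.0347 -0.0139] -0.0252 ztop 0.1071
-0.05 224 lat [-0.0348 -0.0137] -0.0245 ztop 0.107
-0.04 215 lat [-0.0345 -0.0148] -0.0243 ztop 0.1066
-0.03 98 lat [-0.033  -0.0165] -0.0241 ztop 0.1062
front end -0.11266529115497492 axis dir 21.11645031004774
wheel z max 0.19974159186642337 lat range [-0.05872789  0.07555909]
((506.23345947265625, 386.7735290527344), 38.49530792236328) 0.13224899760485814
215 310 [0.468 0.184 0.298]
428 308 [0.387 0.199 0.423]
200 345 [0.468 0.186 0.32 ]
[0.46419824 0.22564375 0.25680455]
```

Run:
```python
from h import *
c=bot.calibration('wrist'); o=bot.get_obs()
p,d=bot.read_camera('wrist'); W=unproj(d,c); cv2.imwrite('pics/h2.png',p[...,::-1])
xh=np.array([np.cos(np.radians(20.2)),np.sin(np.radians(20.2))]); yh=np.array([-xh[1],xh[0]]); cc=np.array([.5245,.281])
A=W[160:290,290:360].reshape(-1,3); A=A[(A[:,2]>.085)&(A[:,2]<.125)]
r=A[:,:2]-cc; s=r@xh; l=r@yh
for a in np.arange(-.11,-.04,.02):
    k=(s>a)&(s<a+.02)
    print(a.round(2),k.sum(),'lat',np.percentile(l[k],[3,97]).round(4),l[k][A[k,2]>np.percentile(A[k,2],80)].mean().round(4),'ztop',np.percentile(A[k,2],95).round(4))
print('front end',np.percentile(s,1))
A=W.reshape(-1,3);A=A[(A[:,2]>.126)&(A[:,2]<.138)&(np.linalg.norm(A[:,:2]-[.511,.4],axis=1)<.03)]; print(cv2.minEnclosingCircle((A[:,:2]*1000).astype(np.float32)),A.mean(0))
print(o['eef_pos'],(o['eef_pos'][:2]-cc)@xh,(o['eef_pos'][:2]-cc)@yh)
```

```text
-0.11 523 lat [-0.0407 -0.0208] -0.0312 ztop 0.1064
-0.09 492 lat [-0.0409 -0.0208] -0.0312 ztop 0.1065
-0.07 469 lat [-0.0412 -0.0206] -0.0306 ztop 0.1066
-0.05 416 lat [-0.0405 -0.0205] -0.0303 ztop 0.1063
front end -0.11423774547994461
((511.5463562011719, 400.1595458984375), 18.699445724487305) [0.50710039 0.39928004 0.13134549]
[0.46419824 0.22564375 0.25680455] -0.07570719477859916 -0.031129363226865783
```

```bash
python3 -m jog '45 0 0 0 0 0 85; 45 0 0 0 0 0 85; 45 0 0 0 0 0 85; 40 0 0 0 0 0 85; 30 0 0 0 0 0 85' 80; python3 -m jog '0 0 0 0 0 0 70; 0 0 0 0 0 0 85'
python3 - <<'E'
from h import *
o=bot.get_obs();print(o['eef_pos'],o['contact_force'])
p,d=bot.read_camera('wrist'); cv2.imwrite('pics/g1.png',p[...,::-1])
E
```

```text
t: 6.95
eef_pos: [0.4631, 0.2279, 0.0484]
tool_rot: [0.404, -0.579, 0.405, 0.58]
contact_force: [-0.2, 0.9, -0.7]
gripper_width: 0.996
t: 7.15
eef_pos: [0.4642, 0.2276, 0.0512]
tool_rot: [0.405, -0.58, 0.405, 0.58]
contact_force: [0.5, 0.4, 0.3]
gripper_width: 0.984
[0.46423872 0.22763851 0.0511954 ] [0.50343706 0.38161615 0.29414728]
```

View pics/g1.png

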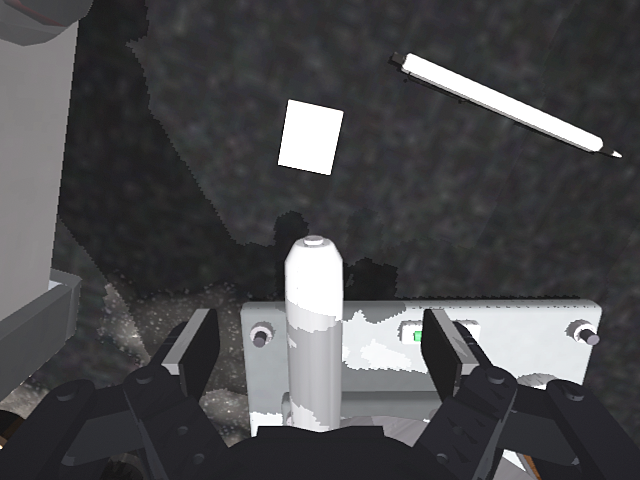

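```bash
python3 -m jog '0 0 0 0 0 0 10; 0 0 0 0 0 0 10; 0 0 0 0 0 0 10; 0 0 0 0 0 0 10; 0 0 0 0 0 0 10' 80
python3 - <<'E'
from h import *
o=bot.get_obs();print(o['eef_pos'],o['contact_force'])
p,d=bot.read_camera('wrist'); cv2.imwrite('pics/g2.png',p[...,::-1])
E
```

```text
t: 7.7
eef_pos: [0.4645, 0.2259, 0.0516]
tool_rot: [-0.405, 0.58, -0.405, -0.579]
contact_force: [0.2, -1.1, 4.2]
gripper_width: 0.234
[0.4644967  0.22586098 0.05155312] [ 0.19274236 -1.1260936   4.15509578]
```

View pics/g2.png

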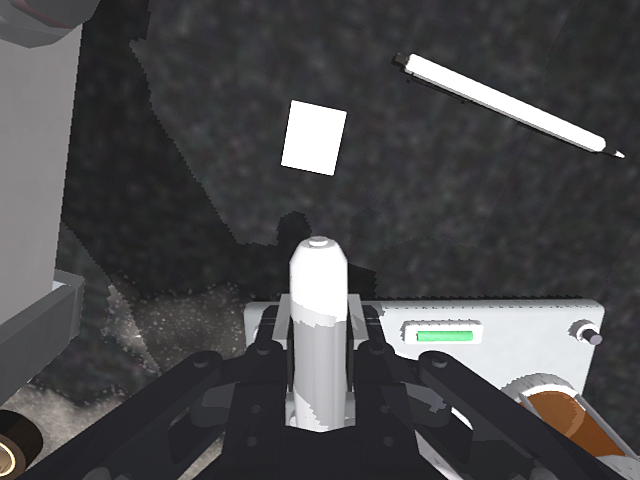

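Handle is gripped, between the pads at (320,350). Next I compute 12° chords round the circle, in tool axes.

```bash
python3 -c "
import numpy as np
for k in range(30):
    a=np.radians(-35+12*k+6); L=2*55*np.sin(np.radians(6))/3
    print(k,-35+12*k,round(-L*np.sin(a),2),round(L*np.cos(a),2))"
```

```text
0 -35 1.86 3.35
1 -23 1.12 3.67
2 -11 0.33 3.82
3 1 -0.47 3.8
4 13 -1.25 3.62
5 25 -1.97 3.29
6 37 -2.61 2.8
7 49 -3.14 2.2
8 61 -3.53 1.5
9 73 -3.76 0.73
10 85 -3.83 -0.07
11 97 -3.73 -0.86
12 109 -3.47 -1.62
13 121 -3.06 -2.31
14 133 -2.51 -2.89
15 145 -1.86 -3.35
16 157 -1.12 -3.67
17 169 -0.33 -3.82
18 181 0.47 -3.8
19 193 1.25 -3.62
20 205 1.97 -3.29
21 217 2.61 -2.8
22 229 3.14 -2.2
23 241 3.53 -1.5
24 253 3.76 -0.73
25 265 3.83 0.07
26 277 3.73 0.86
27 289 3.47 1.62
28 301 3.06 2.31
29 313 2.51 2.89
```

```bash
f(){ tr '\n' ' ' | sed 's/tool_rot.*contact/contact/' | tee -a log.txt; echo | tee -a log.txt; }
python3 -m jog '1.86 0 3.35 0 0 0 10;1.86 0 3.35 0 0 0 10;1.86 0 3.35 0 0 0 10' | f
python3 -m jog '1.12 0 3.67 0 0 0 10;1.12 0 3.67 0 0 0 10;1.12 0 3.67 0 0 0 10' | f
python3 -m jog '0.33 0 3.82 0 0 0 10;0.33 0 3.82 0 0 0 10;0.33 0 3.82 0 0 0 10' | f
python3 -m jog '-0.47 0 3.8 0 0 0 10;-0.47 0 3.8 0 0 0 10;-0.47 0 3.8 0 0 0 10' | f
```

```text
t: 8.05 eef_pos: [0.4616, 0.2337, 0.0463] contact_force: [-1.0, -7.3, 12.6] gripper_width: 0.234 
t: 8.35 eef_pos: [0.458, 0.2431, 0.0429] contact_force: [-0.4, -10.6, 13.1] gripper_width: 0.233 
t: 8.65 eef_pos: [0.4543, 0.2528, 0.0416] contact_force: [2.4, -12.2, 10.4] gripper_width: 0.234 
t: 8.95 eef_pos: [0.4506, 0.2627, 0.0425] contact_force: [4.4, -13.1, 5.0] gripper_width: 0.234
```

```bash
f(){ tr '\n' ' ' | sed 's/tool_rot.*contact/contact/' | tee -a log.txt; echo | tee -a log.txt; }
python3 -m jog '-1.25 0 3.62 0 0 0 10;-1.25 0 3.62 0 0 0 10;-1.25 0 3.62 0 0 0 10' | f
python3 -m jog '-1.97 0 3.29 0 0 0 10;-1.97 0 3.29 0 0 0 10;-1.97 0 3.29 0 0 0 10' | f
python3 -m jog '-2.61 0 2.8 0 0 0 10;-2.61 0 2.8 0 0 0 10;-2.61 0 2.8 0 0 0 10' | f
python3 -m jog '-3.14 0 2.2 0 0 0 10;-3.14 0 2.2 0 0 0 10;-3.14 0 2.2 0 0 0 10' | f
python3 -m jog '-3.53 0 1.5 0 0 0 10;-3.53 0 1.5 0 0 0 10;-3.53 0 1.5 0 0 0 10' | f
python3 -m jog '-3.76 0 0.73 0 0 0 10;-3.76 0 0.73 0 0 0 10;-3.76 0 0.73 0 0 0 10' | f
```

```text
t: 9.25 eef_pos: [0.4467, 0.2728, 0.0457] contact_force: [6.1, -12.0, -1.2] gripper_width: 0.233 
t: 9.55 eef_pos: [0.443, 0.2827, 0.0512] contact_force: [7.0, -9.2, -6.0] gripper_width: 0.229 
t: 9.85 eef_pos: [0.4397, 0.2914, 0.0588] contact_force: [5.4, -6.7, -7.7] gripper_width: 0.234 
t: 10.15 eef_pos: [0.437, 0.2984, 0.0682] contact_force: [5.6, -5.2, -8.5] gripper_width: 0.239 
t: 10.45 eef_pos: [0.4352, 0.3033, 0.0788] contact_force: [4.4, -3.9, -9.0] gripper_width: 0.227 
t: 10.75 eef_pos: [0.4342, 0.3061, 0.0908] contact_force: [3.1, -4.3, -8.2] gripper_width: 0.226
```

```bash
f(){ tr '\n' ' ' | sed 's/tool_rot.*contact/contact/' | tee -a log.txt; echo | tee -a log.txt; }
python3 -m jog '-3.83 0 -0.07 0 0 0 10;-3.83 0 -0.07 0 0 0 10;-3.83 0 -0.07 0 0 0 10' | f
python3 -m jog '-3.73 0 -0.86 0 0 0 10;-3.73 0 -0.86 0 0 0 10;-3.73 0 -0.86 0 0 0 10' | f
python3 -m jog '-3.47 0 -1.62 0 0 0 10;-3.47 0 -1.62 0 0 0 10;-3.47 0 -1.62 0 0 0 10' | f
python3 -m jog '-3.06 0 -2.31 0 0 0 10;-3.06 0 -2.31 0 0 0 10;-3.06 0 -2.31 0 0 0 10' | f
python3 -m jog '-2.51 0 -2.89 0 0 0 10;-2.51 0 -2.89 0 0 0 10;-2.51 0 -2.89 0 0 0 10' | f
python3 -m jog '-1.86 0 -3.35 0 0 0 10;-1.86 0 -3.35 0 0 0 10;-1.86 0 -3.35 0 0 0 10' | f
python3 -m jog '-1.12 0 -3.67 0 0 0 10;-1.12 0 -3.67 0 0 0 10;-1.12 0 -3.67 0 0 0 10' | f
python3 -m jog '-0.33 0 -3.82 0 0 0 10;-0.33 0 -3.82 0 0 0 10;-0.33 0 -3.82 0 0 0 10' | f
```

```text
t: 11.05 eef_pos: [0.4341, 0.3064, 0.1028] contact_force: [2.8, -5.8, -8.4] gripper_width: 0.233 
t: 11.35 eef_pos: [0.4349, 0.3043, 0.1141] contact_force: [2.0, -4.7, -8.1] gripper_width: 0.233 
t: 11.65 eef_pos: [0.4365, 0.3002, 0.1245] contact_force: [0.7, -3.4, -8.6] gripper_width: 0.233 
t: 11.95 eef_pos: [0.4389, 0.294, 0.1338] contact_force: [-2.4, -2.8, -7.6] gripper_width: 0.232 
t: 12.25 eef_pos: [0.4418, 0.2862, 0.1415] contact_force: [-5.0, -0.7, -6.4] gripper_width: 0.229 
t: 12.55 eef_pos: [0.4453, 0.2771, 0.1472] contact_force: [-4.8, -0.6, -4.8] gripper_width: 0.234 
t: 12.85 eef_pos: [0.449, 0.2672, 0.1509] contact_force: [-6.1, -0.7, -2.3] gripper_width: 0.23 
t: 13.15 eef_pos: [0.453, 0.2568, 0.1523] contact_force: [-8.6, -0.6, 0.5] gripper_width: 0.232
```

```bash
f(){ tr '\n' ' ' | sed 's/tool_rot.*contact/contact/' | tee -a log.txt; echo | tee -a log.txt; }
python3 -m jog '0.47 0 -3.8 0 0 0 10;0.47 0 -3.8 0 0 0 10;0.47 0 -3.8 0 0 0 10' | f
python3 -m jog '1.25 0 -3.62 0 0 0 10;1.25 0 -3.62 0 0 0 10;1.25 0 -3.62 0 0 0 10' | f
python3 -m jog '1.97 0 -3.29 0 0 0 10;1.97 0 -3.29 0 0 0 10;1.97 0 -3.29 0 0 0 10' | f
python3 -m jog '2.61 0 -2.8 0 0 0 10;2.61 0 -2.8 0 0 0 10;2.61 0 -2.8 0 0 0 10' | f
python3 -m jog '3.14 0 -2.2 0 0 0 10;3.14 0 -2.2 0 0 0 10;3.14 0 -2.2 0 0 0 10' | f
python3 -m jog '3.53 0 -1.5 0 0 0 10;3.53 0 -1.5 0 0 0 10;3.53 0 -1.5 0 0 0 10' | f
```

```text
t: 13.45 eef_pos: [0.4571, 0.2458, 0.1512] contact_force: [-8.8, -0.9, 3.5] gripper_width: 0.233 
t: 13.75 eef_pos: [0.4611, 0.2351, 0.1476] contact_force: [-8.5, -2.4, 6.2] gripper_width: 0.232 
t: 14.05 eef_pos: [0.4649, 0.2252, 0.1418] contact_force: [-8.5, -3.1, 7.0] gripper_width: 0.232 
t: 14.35 eef_pos: [0.468, 0.2169, 0.1339] contact_force: [-8.4, -3.8, 7.3] gripper_width: 0.232 
t: 14.65 eef_pos: [0.4704, 0.2105, 0.1244] contact_force: [-7.4, -4.7, 7.6] gripper_width: 0.233 
t: 14.95 eef_pos: [0.472, 0.2061, 0.1137] contact_force: [-7.8, -4.5, 7.1] gripper_width: 0.232
```

```bash
f(){ tr '\n' ' ' | sed 's/tool_rot.*contact/contact/' | tee -a log.txt; echo | tee -a log.txt; }
python3 -m jog '3.76 0 -0.73 0 0 0 10;3.76 0 -0.73 0 0 0 10;3.76 0 -0.73 0 0 0 10' | f
python3 -m jog '3.83 0 0.07 0 0 0 10;3.83 0 0.07 0 0 0 10;3.83 0 0.07 0 0 0 10' | f
python3 -m jog '3.73 0 0.86 0 0 0 10;3.73 0 0.86 0 0 0 10;3.73 0 0.86 0 0 0 10' | f
python3 -m jog '3.47 0 1.62 0 0 0 10;3.47 0 1.62 0 0 0 10;3.47 0 1.62 0 0 0 10' | f
python3 -m jog '3.06 0 2.31 0 0 0 10;3.06 0 2.31 0 0 0 10;3.06 0 2.31 0 0 0 10' | f
python3 -m jog '2.51 0 2.89 0 0 0 10;2.51 0 2.89 0 0 0 10;2.51 0 2.89 0 0 0 10' | f
cat > fit.py <<'E'
import re,numpy as np
from scipy.optimize import least_squares
xh=np.array([np.cos(np.radians(20.2)),np.sin(np.radians(20.2))]); yh=np.array([-xh[1],xh[0]]); cc=np.array([.5245,.281])
P=[];F=[]
for l in open('log.txt'):
    m=re.findall(r'\[(.*?)\]',l)
    if len(m)==2: P.append([float(x) for x in m[0].split(',')]);F.append([float(x) for x in m[1].split(',')])
P=np.array(P);F=np.array(F)
lat=(P[:,:2]-cc)@yh; z=P[:,2]
A=np.c_[2*lat,2*z,np.ones(len(z))]; s=np.linalg.lstsq(A,lat**2+z**2,rcond=None)[0]
print('circle',s[:2],np.sqrt(s[2]+s[0]**2+s[1]**2))
a=np.unwrap(np.arctan2(lat-s[0],s[1]-z))
fl=F[:,:2]@yh; T=fl*np.cos(a)+F[:,2]*np.sin(a)   # force on tool along +a
Rr=fl*np.sin(a)-F[:,2]*np.cos(a)
d=np.sign(np.gradient(a))
for i in range(len(a)): print(round(np.degrees(a[i]),1),round(T[i],1),round(Rr[i],1),d[i])
def fit(k):
    k=np.asarray(k)
    M=np.c_[-d[k],np.cos(a[k]),np.sin(a[k])]; c,res,_,_=np.linalg.lstsq(M,T[k],rcond=None)
    # handle angle a, heavy at h=a+off; force on tool along +a = -drag*d - G/r sin(h)
    # =-(G/r)(sin a cos off+cos a sin off)
    off=np.degrees(np.arctan2(-c[1],-c[2])); r=T[k]-M@c
    print('drag',c[0],'amp',np.hypot(*c[1:]),'off',off,'-> handle angle for heavy down',-off,'rms',r.std())
    return r
fit(range(len(a))); fit(range(3,len(a)))
E
python3 fit.py
```

```text
t: 15.25 eef_pos: [0.4729, 0.2038, 0.1024] contact_force: [-6.9, -5.6, 9.0] gripper_width: 0.232 
t: 15.55 eef_pos: [0.4729, 0.2039, 0.0909] contact_force: [-7.1, -5.2, 8.9] gripper_width: 0.229 
t: 15.85 eef_pos: [0.4721, 0.2061, 0.0797] contact_force: [-7.7, -5.5, 9.5] gripper_width: 0.231 
t: 16.15 eef_pos: [0.4705, 0.2104, 0.0693] contact_force: [-7.8, -7.6, 10.2] gripper_width: 0.231 
t: 16.45 eef_pos: [0.4681, 0.2166, 0.0601] contact_force: [-5.8, -8.6, 10.4] gripper_width: 0.236 
t: 16.75 eef_pos: [0.4652, 0.2242, 0.0525] contact_force: [-6.3, -9.2, 11.2] gripper_width: 0.233 
circle [0.0001276 0.0970919] 0.055140764655737244
-24.2 -11.1 -8.8 1.0
-13.2 -12.5 -10.5 1.0
-2.4 -12.7 -9.9 1.0
8.6 -12.9 -7.0 1.0
20.3 -13.0 -3.5 1.0
32.8 -12.5 -0.9 1.0
45.5 -11.2 -0.4 1.0
58.1 -10.8 -1.3 1.0
70.5 -10.2 -1.9 1.0
83.4 -8.7 -4.1 1.0
95.9 -7.7 -7.2 1.0
107.9 -6.1 -7.3 1.0
119.6 -5.8 -7.2 1.0
131.4 -4.5 -6.4 1.0
143.1 -4.7 -4.5 1.0
154.8 -3.0 -3.9 1.0
166.4 -1.9 -1.9 1.0
178.1 -2.4 0.6 1.0
190.4 -2.8 3.0 1.0
202.9 -3.0 5.4 1.0
215.5 -4.1 5.7 1.0
227.9 -5.0 5.4 1.0
240.2 -5.7 5.4 1.0
252.4 -6.3 3.6 1.0
264.5 -8.7 3.7 1.0
276.5 -9.1 1.4 1.0
288.4 -9.8 -0.6 1.0
300.2 -11.0 -1.3 1.0
312.0 -11.8 -2.4 1.0
323.5 -11.9 -5.2 1.0
drag 8.000382065328425 amp 5.0673381101370785 off 90.93369213205436 -> handle angle for heavy down -90.93369213205436 rms 0.520643730707134
drag 8.107603494709306 amp 5.26929555415068 off 91.5509170226802 -> handle angle for heavy down -91.5509170226802 rms 0.41590174047824824
```

The fit is clean: drag 8.0 N × 55 mm = 0.44 N m, as specified, and the imbalance is 0.28 N m. The heavy side is straight down when the handle is at −91° (269°). I'll turn back to that, which also tests the opposite direction.

```bash
f(){ tr '\n' ' ' | sed 's/tool_rot.*contact/contact/' | tee -a log.txt; echo | tee -a log.txt; }
python3 -m jog '-2.51 0 -2.89 0 0 0 10;-2.51 0 -2.89 0 0 0 10;-2.51 0 -2.89 0 0 0 10' | f
python3 -m jog '-3.06 0 -2.31 0 0 0 10;-3.06 0 -2.31 0 0 0 10;-3.06 0 -2.31 0 0 0 10' | f
python3 -m jog '-3.47 0 -1.62 0 0 0 10;-3.47 0 -1.62 0 0 0 10;-3.47 0 -1.62 0 0 0 10' | f
python3 -m jog '-3.73 0 -0.86 0 0 0 10;-3.73 0 -0.86 0 0 0 10;-3.73 0 -0.86 0 0 0 10' | f
python3 -m jog '-3.83 0 -0.07 0 0 0 10;-3.83 0 -0.07 0 0 0 10;-3.83 0 -0.07 0 0 0 10' | f
python3 -m jog '-3.76 0 0.73 0 0 0 10;-3.76 0 0.73 0 0 0 10;-3.76 0 0.73 0 0 0 10' | f
python3 -m jog '-3.53 0 1.5 0 0 0 10;-3.53 0 1.5 0 0 0 10;-3.53 0 1.5 0 0 0 10' | f
python3 -m jog '-3.14 0 2.2 0 0 0 10;-3.14 0 2.2 0 0 0 10;-3.14 0 2.2 0 0 0 10' | f
python3 fit.py | tail -10
```

```text
t: 17.05 eef_pos: [0.4673, 0.2183, 0.0589] contact_force: [-3.1, -0.7, -5.4] gripper_width: 0.231 
t: 17.35 eef_pos: [0.4699, 0.2115, 0.0681] contact_force: [-1.2, -0.3, -7.4] gripper_width: 0.234 
t: 17.65 eef_pos: [0.4717, 0.2067, 0.0786] contact_force: [-0.0, -2.7, -8.9] gripper_width: 0.232 
t: 17.95 eef_pos: [0.4726, 0.2042, 0.0898] contact_force: [1.9, -3.7, -8.3] gripper_width: 0.233 
t: 18.25 eef_pos: [0.4728, 0.2037, 0.1013] contact_force: [2.1, -5.4, -8.4] gripper_width: 0.232 
t: 18.55 eef_pos: [0.4721, 0.2056, 0.1126] contact_force: [3.0, -4.3, -8.2] gripper_width: 0.232 
t: 18.85 eef_pos: [0.4706, 0.2095, 0.1232] contact_force: [3.1, -6.1, -9.4] gripper_width: 0.229 
t: 19.15 eef_pos: [0.4684, 0.2153, 0.1326] contact_force: [2.5, -6.1, -8.1] gripper_width: 0.231 
314.2 4.2 3.5 -1.0
301.9 6.3 3.8 -1.0
289.7 7.5 5.4 -1.0
277.7 7.7 5.2 -1.0
265.7 8.8 5.1 -1.0
253.7 9.3 2.6 -1.0
241.8 11.5 1.6 -1.0
230.1 10.4 -0.1 -1.0
drag 8.06832338765 amp 5.023443252294225 off 89.41411990528175 -> handle angle for heavy down -89.41411990528175 rms 0.5696965953181974
drag 8.163647256649364 amp 5.197082397738689 off 90.22004206593125 -> handle angle for heavy down -90.22004206593125 rms 0.5104917684134525
```

```bash
python3 -m jog '3.14 0 -2.2 0 0 0 10;3.14 0 -2.2 0 0 0 10;3.14 0 -2.2 0 0 0 10;3.53 0 -1.5 0 0 0 10;3.53 0 -1.5 0 0 0 10' >/dev/null
python3 -m jog '3.53 0 -1.5 0 0 0 10;3.76 0 -0.73 0 0 0 10;3.76 0 -0.73 0 0 0 10;3.76 0 -0.73 0 0 0 10;2.4 0 -0.1 0 0 0 10'
python3 -m jog '2.4 0 -0.1 0 0 0 10;0 0 0 0 0 0 10;0 0 0 0 0 0 10;0 0 0 0 0 0 10;0 0 0 0 0 0 10'
python3 - <<'E'
from h import *
c=bot.calibration('wrist'); o=bot.get_obs(); P=o['eef_pos']; 
xh=np.array([np.cos(np.radians(20.2)),np.sin(np.radians(20.2))]); yh=np.array([-xh[1],xh[0]])
print('angle',np.degrees(np.arctan2((P[:2]-[.5245,.281])@yh,.0971-P[2])),P,o['joint_vel'].round(3),o['contact_force'])
for n in['side','scene','wrist']:
    p,d=bot.read_camera(n); cv2.imwrite(f'pics/e_{n}.png',p[...,::-1]); np.save(f'pics/e_{n}.npy',d)
E
```

```text
t: 20.15
eef_pos: [0.4728, 0.2038, 0.1001]
tool_rot: [-0.406, 0.58, -0.405, -0.579]
contact_force: [-3.3, -8.2, 8.3]
gripper_width: 0.232
t: 20.65
eef_pos: [0.4728, 0.2038, 0.0976]
tool_rot: [-0.406, 0.58, -0.405, -0.579]
contact_force: [-2.5, -7.3, 4.3]
gripper_width: 0.234
angle -90.48678183605256 [0.47283418 0.2037727  0.09756421] [-0.001  0.    -0.002 -0.003 -0.002 -0.001 -0.002] [-2.50011552 -7.31331989  4.31582166]
```

View pics/e_side.png

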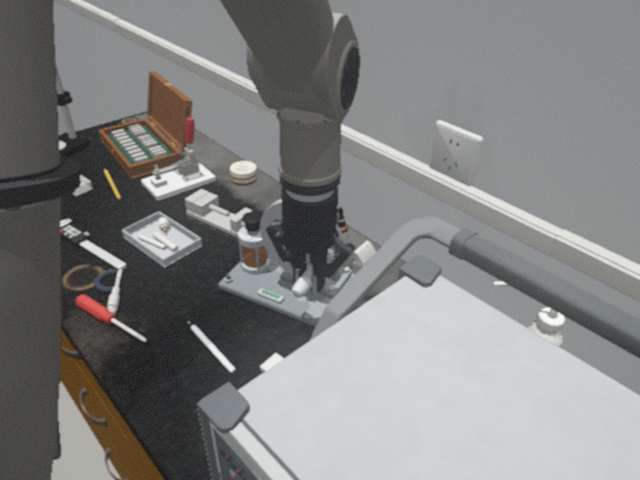

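View pics/e_wrist.png

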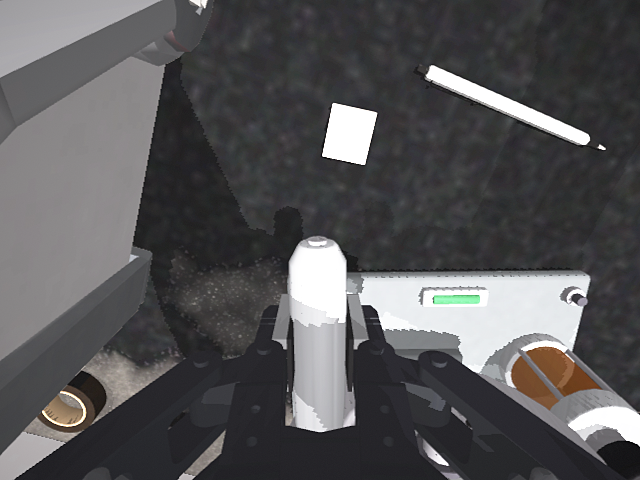

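Run:
```python
from h import *
c=bot.calibration('wrist'); W=unproj(np.load('pics/e_wrist.npy'),c)
print('block',W[134,350],'pen',W[105,510],'cap',W[462,618]); W=unproj(np.load('pics/e_side.npy'),bot.calibration('side')); print('cap side',W[216,251],W[214,249])
bot.hand_in()
```

```text
block [0.39873739 0.19942044 0.00933938] pen [0.34517617 0.2921515  0.00906964] cap [0.50533534 0.38722914 0.11859852]
cap side [0.51015951 0.39818913 0.13122613] [0.51028253 0.40414885 0.13227974]
the job is handed in; nothing more can be done
```

I oiled the bearing, found the heavy side and brought it straight down, and handed in at about 21 s still gripping the handle. The interface reports no verdict.

- **Oil pump:** I pushed the cap to its hard stop: its top went from 132 mm to 122 mm and the force jumped to 16 N. I then let it up before touching the wheel, and at the end the side camera puts it back at 131–132 mm. One wrist-camera point in that last check read 119 mm, and it lies about 14 mm off the cap's middle. I take it as the cap's side rather than its top.
- **Finding the heavy side:** I led the handle nearly all the way round, then about 95° back, recording the force. The fit gave a drag of 0.44 N m, as specified, and a heavy-side pull of about 0.28 N m. The heavy side is down when the handle is level on the stand's −y side; the two directions agree within about 2°.
- **Final hold:** The handle is about 0.5° from that position, at rest. It was gripped at a commanded 80 N, with the fingers stopped on the bar.
- **Loose items:** The last wrist picture shows the pen, block and loupe where they were. The block measured within about 3 mm of its first position and the pen still lies on its original line. I judged the loupe by eye only.

The closed fingertips turned out to be about 22 mm short of the reported tool point. I found this when the first press met nothing, and allowed for it in the press and the grip.

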